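# Draw a slipped flange into line with a tapered drift

## Task

The loose brass flange under the top plate of the stand has slipped, so its hole no longer lines up with the hole in the plate. Take the green-handled tapered drift from its rest, work its nose through the plate hole and into the flange hole below, and ease it down, without ramming it (never over 60 N), until its collar sits flat on the plate, so that both holes are drawn into line. Leave the drift standing there, and do not knock over or push away the bottle, reel, marker or screwdriver lying about.

Things in the scene. Friction and masses are not known exactly. Their poses are not given: they have to be found in the camera images.
- top_hole (a point): Centre of the 36 mm through hole in the stand's top plate, at the plate's upper surface, 100 mm above the desk; z up, x and y along the plate's edges. The plate is 7 mm thick. Below it, with 0.5 mm between, lies the loose flange.
- stand: Splice stand, fixed, origin in the middle of its underside, z up: dark base plate 150 x 150 x 6 mm, aluminium top plate 140 x 140 mm on four corner posts; cap screws stand 4 mm above the plate at its corners. Four rubber-capped pads inside bear the flange. Free space below the flange's middle down to the base plate.
- flange_level (a point): Point straight below the plate hole's centre, level with the flange's top, 92.5 mm above the desk; fixed to the stand, not to the flange. Flange: brass disc, 88 mm wide, 7 mm thick, 36 mm hole in its middle. At first that hole is 21.5 to 24 mm out of line in any direction, not reported. It cannot lift or tip; it slides any way under about 4 to 10 N sideways and stays where left.
- drift: The whole drift; origin at the centre of the underside of its collar, z along it towards the handle.
- drift_grip (a point): Centre of the drift's handle, half-way up it; z along the drift towards the handle end. The drift is a rigid steel tool, 152 mm long, 0.15 to 0.31 kg, at first standing nose down in its rest. Green round handle 26 mm wide, 60 mm long; below it a collar 48 mm wide and 6 mm thick. The handle centre is 36 mm above the collar's underside.
- drift_collar (a point): Centre of the underside of the drift's collar. Below it the drift is round: a shank 34 mm wide for 20 mm, then a taper 50 mm long from 34 to 7 mm wide, then a nose 16 mm long from 7 to 6 mm wide.
- drift_tip (a point): The flat end of the drift's nose, 6 mm wide, 86 mm below the collar's underside and 122 mm below the handle's centre.
- rest: Grey drift rest, fixed, 80 x 80 mm, 97 mm high (corner screws 3 mm more); origin in the middle of its underside, z up. The drift hangs in a 38 mm hole in its middle, collar on the top.
- alcohol_bottle_mid (a point): Bystander: white and clear round bottle, 59 mm wide, 120 mm high, standing; its middle, 60 mm up; z along the bottle, up.
- solder_reel_mid (a point): Bystander: reel with blue flanges, 60 mm wide, 56 mm high, standing; its middle, half-way up.
- marker_mid (a point): Bystander: black and white marker lying flat, 122 x 16 mm, 17 mm high; its middle.
- screwdriver_b_mid (a point): Bystander: yellow screwdriver lying flat, 143 x 26 mm, 22 mm high; its middle.
Not all that is in view belongs to the job. Of the things like the drift, leave any that is purple; of the rest the larger one is meant.

How it is judged (in metres and radians):
On the way:
1. the drift's nose has passed through the plate hole and the flange hole below it (z of drift_tip in the frame of top_hole below -0.02 m and horizontal distance between drift_tip and top_hole below 0.016 m), for 0.1 s.
At the end, for the whole second after the job is handed in: The drift stands at rest in both holes: collar underside within 4 mm of the plate's top and of the hole's centre, tip at least 81 mm below the plate's top, leaning less than 0.08 rad (so the flange hole is drawn into line by the 34 mm shank) (z of drift_collar in the frame of top_hole below 0.004 m and horizontal distance between drift_collar and top_hole below 0.004 m and angle between drift_collar's own z axis and vertical below 0.08 rad and z of drift_tip in the frame of top_hole below -0.081 m and linear speed of drift below 0.02 m/s); the robot touches nothing.
It fails at once if the drift was rammed against the plate or flange with over 60 N (contact force between drift and stand above 60 N).
It fails at once if a bystander was pushed more than 30 mm (distance of any of alcohol_bottle_mid, solder_reel_mid, marker_mid, screwdriver_b_mid from where it was at the start of the episode above 0.03 m).
It fails at once if the bottle was tipped over (angle between alcohol_bottle_mid's own z axis and vertical above 0.5 rad).
It also fails if it takes over 45 s, if anything falls off the work surface, if the arm or the gripper's body presses on something with over 40 N, if the wrist force passes 120 N, or if a joint passes its speed limit or range.

## Robot

A 6-joint arm with a two-finger parallel gripper is mounted at the origin on a cart in front of the work surface, level with it; the furniture and walls round the work are solid. World frame = base frame: x ahead of the robot, y to its left, z up, the work surface at z = 0. Lengths are in mm, angles in rad, forces in N, time in s.
With the tool pointing down it reaches from about 300 to 775 mm from the base axis. Payload 14.6 kg.
Tool frame: the origin (TCP) lies on the centre line of the jaws, within the pads' length; the fingertips stand 25 mm ahead of it and the grasp point (between the pads) lies 6 mm ahead of it; z points along the fingers, y is the direction in which the jaws open and shut (so a half turn about z gives the same grasp; the last joint's range is limited). The gripper opens to 85 mm and grips with 20 to 120 N. Pads are 22 mm wide; open, the fingers measure 114 mm over their backs; the gripper's body (76 mm by 85 mm) begins 54 mm behind the grasp point. The pads swing forward as they close: fully open they stand 13 mm farther back than shut.
Start: joints at [1.187, 0.3, 1.521, -0, 1.321, -0.067], TCP at [171.337, 522.621, 256.281] pointing down, gripper open.
Joint ranges: [-3.03, 3.03], [-0.79, 2.21], [0.23, 2.52], [-1.04, 4.18], [0, 3.07], [-2.55, 2.55]. Speed limits (rad/s): [2.22, 2.22, 2.57, 3.14, 3.14, 3.14].

## Interface

Orientations are given as a 3x3 rotation matrix whose columns are the frame's x, y, z axes.
In Python, from rig import * gives the robot as it stands.
- The arm moves only by the tool play_rows, never from a script. Its argument "deltas" is a list of rows, each an object with "fingers": the opening, from 0 (shut) to 1 (fully open); "delta_pos": the shift along the world's x, y, z in m, a list of three; "spin": the turn about the world's z in rad. In form: [{"fingers": fingers, "delta_pos": [x, y, z], "spin": spin}, ...]. A call has 1 to 5 rows; each row is the pose to reach, as a shift and turn from the pose commanded when the call began; what a row does not reach only later rows make up. A row lasts 1/12 s, in which the tool goes at most 41.7 mm and 7.16 degrees, less where a joint would pass 70% of its speed; a pose out of reach is approached as far as the arm can. A call with a gripper value outside its range is refused whole. The fingers move at their own pace and stop on an object; the grip force is fixed at half the most. Time passes only in rows, so rows that repeat a pose let the fingers close. It gives the time, the measured TCP pose, the force and the opening at its end, in the units of the state.
- read_state(): the state, without advancing time (a new reading comes with each control period).
- camera(name): name is "side" or "top"; returns the picture (400x640x3 uint8, red, green, blue); there is no depth.
- calibration(name): a dict with "fx", "fy", "cx", "cy" (pixels), "k1" (the pictures are not rectified: a ray, as slopes to the right and down, at radius r is drawn at 1 + k1 r^2 times it, then the intrinsics apply), "R" (3x3) and "t" (3): a world point X has camera coordinates R X + t. Camera axes: x right, y down, z forward; pixel columns grow to the right and rows downward; lengths in mm; the calibration is good to about 2 mm. A picture is of the moment at which its call begins. calibration takes no time and is no camera call.
- sign_off(): hands the job in, once; it reports no verdict.
The state is a dict: "time_s": time; "joint_positions": joint angles; "qd": joint speeds; "joint_torque": joint torques, N m; "position": TCP position; "tool_rot": TCP orientation; "ft_force": force on the tool from outside, world axes, zero at the start; "wrist_torque": the same for the moment, N m; "finger_gap": finger opening in mm.
Only numpy, scipy, OpenCV 4.12 (cv2) and the standard library are available. Lean on these libraries where they do the work, as an engineer would, in place of code of your own. Each camera call takes 0.05 s, during which the arm holds its last target.

## Working session

There is one attempt and no reset: what is moved stays moved. The work goes in short steps, Python scripts to look and compute and a tool call to move; the robot and the scene stay as the last step left them, time stands still between calls to the robot, and variables do not carry over. Pictures are saved under pics/ and viewed, and the job is handed in when it is done.

Besides the shell and the picture viewer there is one more tool, called in YAML: its name, and indented under it one key for each argument. play_rows: Moves the arm, as the interface text tells. Its arguments: {"type":"object","properties":{"deltas":{"type":"array"}},"required":["deltas"]}

```bash
ls; mkdir -p pics
python3 - <<'E'
from rig import *
import cv2
print(read_state())
for n in ("side","top"):
    cv2.imwrite(f"pics/{n}0.png",camera(n)[:,:,::-1]); print(n,calibration(n))
E
```

```text
pics
{'time_s': 0.0, 'joint_positions': array([ 1.18737555e+00,  3.00496531e-01,  1.52160031e+00, -6.58472603e-06,
        1.32068257e+00, -6.66441106e-02]), 'qd': array([-0.00024532,  0.00066767, -0.00112505,  0.00070521, -0.00230863,
        0.00012524]), 'joint_torque': array([ 3.06441671e-04, -5.43497479e+01, -3.61781895e+01, -1.68962299e-05,
        4.00378412e-03,  9.88510010e-06]), 'position': array([171.27749291, 522.43325744, 255.69920612]), 'tool_rot': array([[-9.50244931e-01,  3.11503419e-01, -4.38046432e-04],
       [ 3.11503718e-01,  9.50244293e-01, -1.10298140e-03],
       [ 7.26686466e-05, -1.18455557e-03, -9.99999296e-01]]), 'ft_force': array([ 0.52060361,  0.00456952, -0.07949639]), 'wrist_torque': array([ 0.05345198, -0.01855502,  0.00671885]), 'finger_gap': 85.47123458019823}
side {'fx': 494.38172544132755, 'fy': 494.38172544132755, 'cx': 324.7189696330405, 'cy': 190.72203962808527, 'k1': -0.1588829208789971, 'R': array([[ 8.81827846e-01, -4.71570652e-01,  8.77689778e-04],
       [-2.92418001e-01, -5.48274184e-01, -7.83509497e-01],
       [ 3.69961299e-01,  6.90663840e-01, -6.21379190e-01]]), 't': array([-526.00814045,  189.19030168,  958.33452436])}
top {'fx': 418.60509327291356, 'fy': 418.60509327291356, 'cx': 315.4305153191936, 'cy': 199.0135635229715, 'k1': 0.017200453840467665, 'R': array([[ 0.0083289 , -0.99972532, -0.02190714],
       [-0.99706682, -0.00663593, -0.0762477 ],
       [ 0.07608138,  0.02247794, -0.99684822]]), 't': array([-84.72966761, 581.0922073 , 976.39596689])}
```

View pics/side0.png

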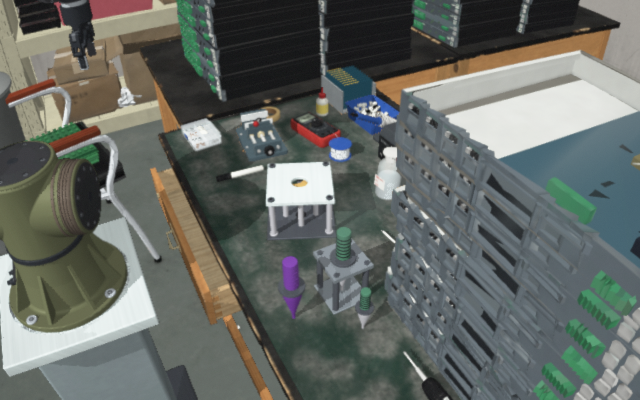

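View pics/top0.png

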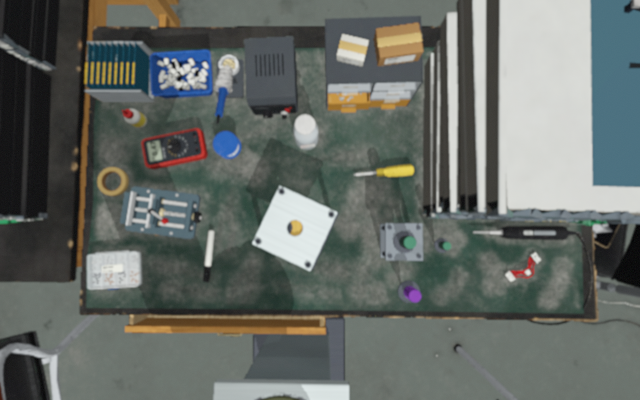

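```bash
cat > h.py <<'E'
import numpy as np, cv2
from rig import *
def ray(n,u,v):
    c=calibration(n); d=np.array([(u-c['cx'])/c['fx'],(v-c['cy'])/c['fy']]); p=d.copy()
    for _ in range(30): p=d/(1+c['k1']*(p@p))
    R=c['R']; o=-R.T@c['t']; r=R.T@np.array([p[0],p[1],1]); return o,r
def atz(n,u,v,z):
    o,r=ray(n,u,v); return (o+r*(z-o[2])/r[2])
def tri(a,b):
    A=[];B=[]
    o1,r1=ray(*a); o2,r2=ray(*b)
    r1=r1/np.linalg.norm(r1); r2=r2/np.linalg.norm(r2)
    P1=np.eye(3)-np.outer(r1,r1);P2=np.eye(3)-np.outer(r2,r2)
    X=np.linalg.solve(P1+P2,P1@o1+P2@o2); return X,np.linalg.norm(P1@(X-o1)),
def proj(n,X):
    c=calibration(n); q=c['R']@np.asarray(X,float)+c['t']; p=q[:2]/q[2]; p=p*(1+c['k1']*(p@p)); return p[0]*c['fx']+c['cx'],p[1]*c['fy']+c['cy']
def crop(img,x,y,w,h,s,name):
    cv2.imwrite("pics/"+name,cv2.resize(img[y:y+h,x:x+w],None,fx=s,fy=s,interpolation=cv2.INTER_CUBIC))
E
python3 - <<'E'
from h import *
s=cv2.imread("pics/side0.png");t=cv2.imread("pics/top0.png")
crop(s,250,150,95,75,8,"s_stand.png");crop(s,270,215,110,110,5,"s_rest.png")
crop(t,245,180,100,95,6,"t_stand.png");crop(t,370,210,90,95,6,"t_rest.png")
E
```

```text
(no output)
```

View pics/s_stand.png

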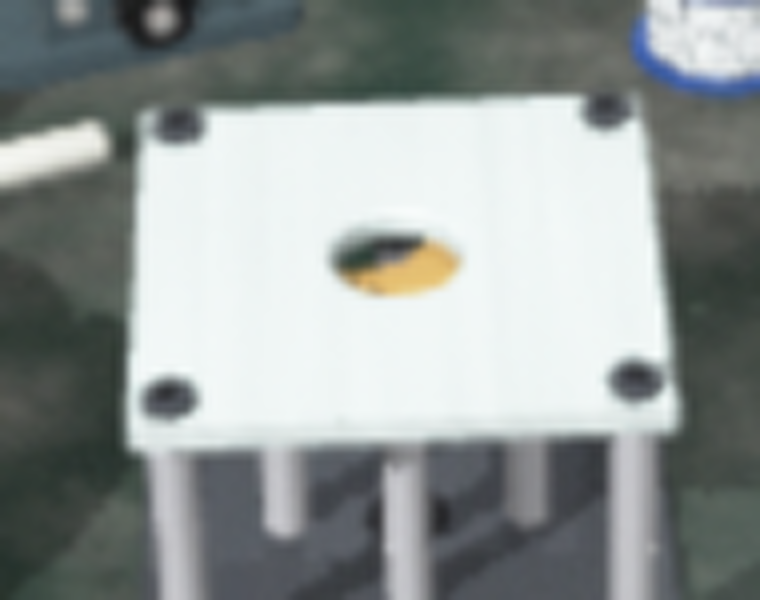

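View pics/s_rest.png

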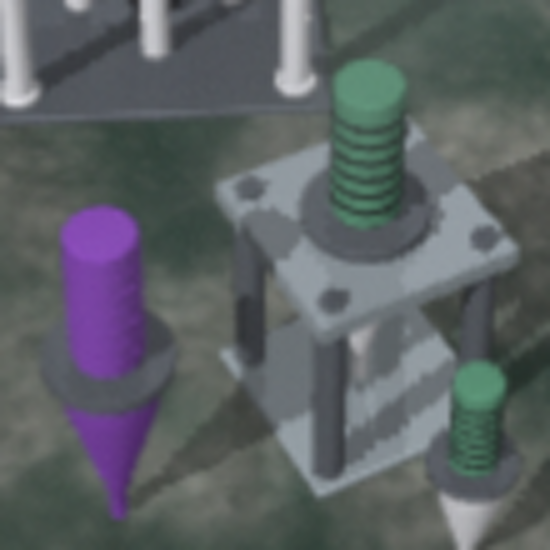

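View pics/t_stand.png

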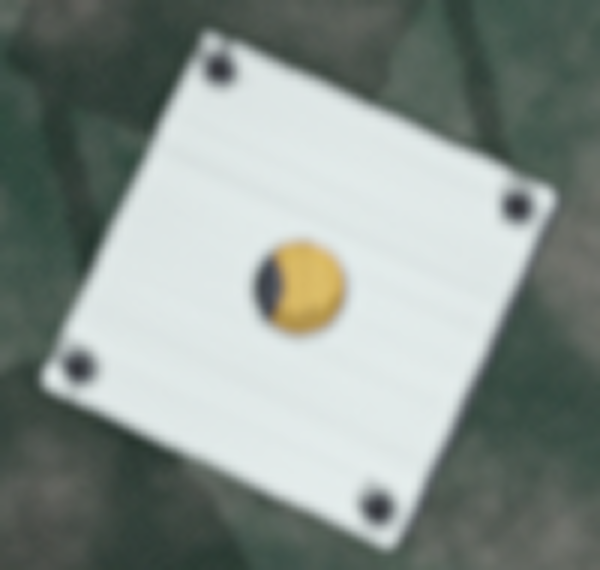

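View pics/t_rest.png

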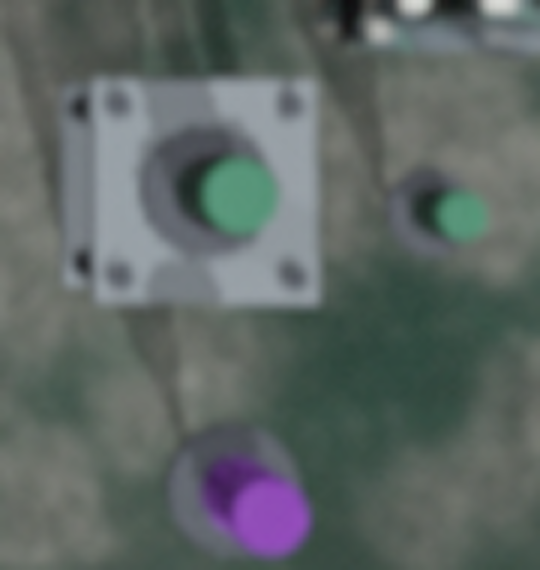

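Run:
```python
from h import *
s=cv2.imread("pics/side0.png");t=cv2.imread("pics/top0.png")
def px(x,y,ox,oy,sc): return ox+(x+.5)/sc-.5, oy+(y+.5)/sc-.5
# screw tops & hole, manual
T=[px(*p,245,180,6) for p in [(220,67),(517,206),(378,507),(79,367)]]
S=[px(*p,250,150,8) for p in [(179,124),(607,108),(637,379),(170,397)]]
th=px(300,287,245,180,6); sh=px(396,258,250,150,8)
# correspondences: try rotations
import itertools
for k in range(4):
    L=[tri(("top",*T[i]),("side",*S[(i+k)%4])) for i in range(4)]
    print(k,[round(l[1],1) for l in L])
    if max(l[1] for l in L)<6:
        P=np.array([l[0] for l in L]); print(P.round(1), P.mean(0).round(1)); 
        d=P[1]-P[0]; print(np.degrees(np.arctan2(d[1],d[0])),np.linalg.norm(d))
print("screwplane top",np.mean([atz("top",*p,104) for p in T],0).round(1),"side",np.mean([atz("side",*p,104) for p in S],0).round(1))
print("hole",tri(("top",*th),("side",*sh)),atz("top",*th,100),atz("side",*sh,100))
hs=cv2.cvtColor(t,cv2.COLOR_BGR2HSV)
# drift
for nm,p,q in [("handletop",(239,195),(370,82)),("collar",(202,190),(367,210))]:
    a=px(*p,370,210,6); b=px(*q,270,215,5); print(nm,a,b,tri(("top",*a),("side",*b)))
a=px(239,195,370,210,6);b=px(370,82,270,215,5)
print([atz(n,*p,z).round(1) for n,p,z in [("top",a,163),("side",b,163)]])
# expected
```

```text
0 [np.float64(58.9), np.float64(1.3), np.float64(59.6), np.float64(0.6)]
1 [np.float64(0.6), np.float64(0.8), np.float64(0.7), np.float64(0.8)]
[[ 593.6   -7.4  104.3]
 [ 543.8 -116.2  103.5]
 [ 435.   -66.7  103.8]
 [ 484.3   42.   104.5]] [514.2 -37.1 104. ]
-114.59356153754324 119.6383912350049
2 [np.float64(3.3), np.float64(58.6), np.float64(0.8), np.float64(59.7)]
3 [np.float64(66.1), np.float64(53.0), np.float64(52.2), np.float64(69.3)]
screwplane top [513.5 -36.8 104. ] side [514.8 -37.4 104. ]
hole (array([513.53377605, -37.3056179 , 100.30494397]), np.float64(0.4307788823782313)) [513.14749314 -37.09782161 100.        ] [514.08249421 -37.13888551 100.        ]
handletop (409.4166666666667, 242.08333333333334) (343.6, 231.0) (array([ 485.73767621, -273.98996075,  163.6560579 ]), np.float64(0.7167326738110127))
collar (403.25, 241.25) (343.0, 256.6) (array([ 486.16866639, -273.63915372,  100.11175785]), np.float64(1.063781245817119))
[array([ 485.1, -273.8,  163. ]), array([ 486.8, -273.7,  163. ])]
```

Run:
```python
from h import *
from scipy.optimize import least_squares
imgs={"side":cv2.imread("pics/side0.png"),"top":cv2.imread("pics/top0.png")}
roi={"side":(285,172,312,192),"top":(284,216,306,240)}
H=np.array([513.7,-37.2])
pts=[]
for n,(x0,y0,x1,y1) in roi.items():
    sc=8
    im=cv2.resize(imgs[n][y0:y1,x0:x1],None,fx=sc,fy=sc,interpolation=cv2.INTER_CUBIC).astype(float)
    g=((im[:,:,2]-im[:,:,0])>45).astype(np.uint8)
    c=max(cv2.findContours(g,0,cv2.CHAIN_APPROX_NONE)[0],key=cv2.contourArea)[:,0]
    W=[]
    for x,y in c[::4]:
        u,v=x0+(x+.5)/sc-.5,y0+(y+.5)/sc-.5
        P=atz(n,u,v,92.5)[:2]
        # where ray crosses plate top/bottom relative to hole
        a=np.hypot(*(atz(n,u,v,100)[:2]-H)); b=np.hypot(*(atz(n,u,v,93)[:2]-H))
        if max(a,b)<15.5: W.append(P)
    W=np.array(W); print(n,len(W)); print((W[::6]-H).round(1).tolist())
    pts.append(W)
def fit(W):
    best=None
    for th in np.arange(0,6.28,.3):
        r=least_squares(lambda p:np.hypot(*(W-p).T)-18,H+22*np.array([np.cos(th),np.sin(th)]),loss='soft_l1')
        if best is None or r.cost<best.cost: best=r
    return best
for W in pts+[np.vstack(pts)]:
    if len(W)<4: continue
    r=fit(W); d=r.x-H; print(r.x.round(1),d.round(1),np.hypot(*d).round(1),np.degrees(np.arctan2(d[1],d[0])).round(),r.cost)
```

```text
side 19
[[10.8, 10.2], [2.1, 7.2], [-4.4, 8.7], [-11.2, 8.3]]
top 24
[[12.0, 9.7], [5.4, 8.2], [-1.1, 7.3], [-7.7, 9.1]]
[514.3 -12. ] [ 0.6 25.2] 25.2 89.0 3.5719612044432294
[511.3 -45.7] [-2.4 -8.5] 8.9 -106.0 30.198533997989045
[514.3 -12.1] [ 0.6 25.1] 25.2 89.0 35.705695854107546
```

Run:
```python
from h import *
def px(x,y,ox,oy,sc): return ox+(x+.5)/sc-.5, oy+(y+.5)/sc-.5
for nm,p,q in [("purple top",(270,513),(100,226)),("purple collar",(236,490),(108,367)),("small top",(460,215),(479,385)),("small col",(427,210),(473,467))]:
    a=px(*p,370,210,6); b=px(*q,270,215,5); print(nm,tri(("top",*a),("side",*b)))
# rest corners at z 97
print([atz("top",*px(*p,370,210,6),97).round(0).tolist() for p in [(97,78),(320,78),(320,303),(97,303)]])
t=cv2.imread("pics/top0.png");s=cv2.imread("pics/side0.png")
crop(t,370,130,140,110,5,"t_rack.png"); crop(s,330,150,150,150,4,"s_rack.png")
```

```text
purple top (array([ 378.90966409, -284.67529547,  155.02860347]), np.float64(0.04373086517648827))
purple collar (array([ 377.22664102, -286.87517179,   87.64270898]), np.float64(0.28574480635070637))
small top (array([ 477.7851307 , -364.63123729,  103.25750012]), np.float64(0.5754950550041049))
small col (array([ 478.12023706, -364.90616339,   59.48722154]), np.float64(0.5302323621712155))
[[525.0, -236.0, 97.0], [526.0, -317.0, 97.0], [445.0, -316.0, 97.0], [444.0, -236.0, 97.0]]
```

View pics/t_rack.png

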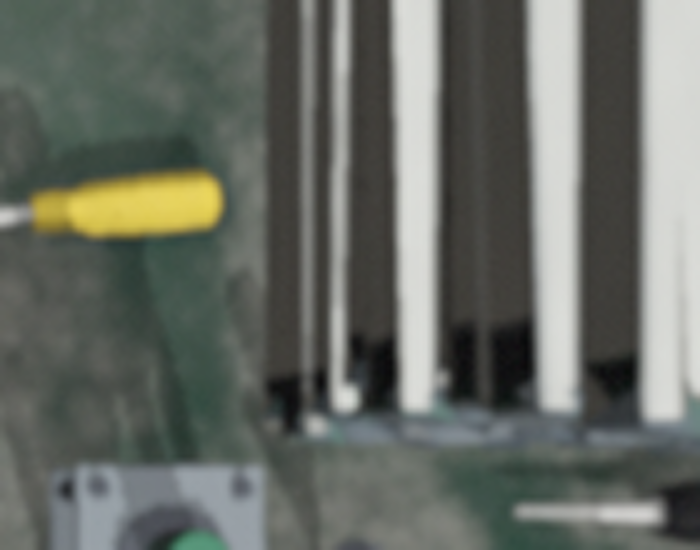

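View pics/s_rack.png

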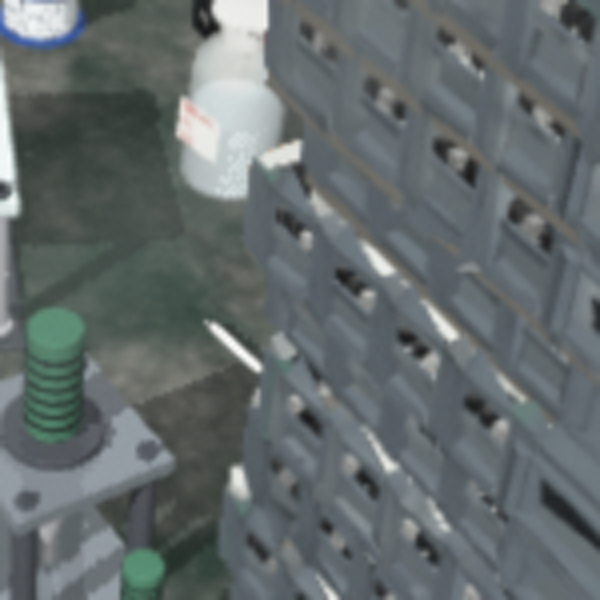

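play_rows:
  deltas:
    - {"fingers":1,"delta_pos":[0.076,-0.19,0.02],"spin":0}
    - {"fingers":1,"delta_pos":[0.076,-0.19,0.02],"spin":0}
    - {"fingers":1,"delta_pos":[0.076,-0.19,0.02],"spin":0}
    - {"fingers":1,"delta_pos":[0.076,-0.19,0.02],"spin":0}
    - {"fingers":1,"delta_pos":[0.076,-0.19,0.02],"spin":0}

```text
time_s: 0.52
position: [247.4, 330.6, 276.2]
tool_rot: [[-0.95, 0.311, -0.0], [0.311, 0.95, -0.0], [0.0, -0.0, -1.0]]
ft_force: [1.2, -0.0, 0.1]
finger_gap: 85.3
```

play_rows:
  deltas:
    - {"fingers":1,"delta_pos":[0.076,-0.194,0],"spin":0}
    - {"fingers":1,"delta_pos":[0.076,-0.194,0],"spin":0}
    - {"fingers":1,"delta_pos":[0.076,-0.194,0],"spin":0}
    - {"fingers":1,"delta_pos":[0.076,-0.194,0],"spin":0}
    - {"fingers":1,"delta_pos":[0.076,-0.194,0],"spin":0}

```text
time_s: 0.93
position: [323.3, 136.7, 276.3]
tool_rot: [[-0.95, 0.311, 0.0], [0.311, 0.95, 0.0], [-0.0, 0.0, -1.0]]
ft_force: [0.9, 0.2, -0.4]
finger_gap: 85.3
```

play_rows:
  deltas:
    - {"fingers":1,"delta_pos":[0.076,-0.194,0],"spin":0}
    - {"fingers":1,"delta_pos":[0.076,-0.194,0],"spin":0}
    - {"fingers":1,"delta_pos":[0.076,-0.194,0],"spin":0}
    - {"fingers":1,"delta_pos":[0.076,-0.194,0],"spin":0}
    - {"fingers":1,"delta_pos":[0.076,-0.194,0],"spin":0}

```text
time_s: 1.35
position: [399.4, -57.6, 276.3]
tool_rot: [[-0.95, 0.312, 0.0], [0.312, 0.95, -0.0], [-0.0, 0.0, -1.0]]
ft_force: [1.1, 1.2, 0.2]
finger_gap: 85.3
```

play_rows:
  deltas:
    - {"fingers":1,"delta_pos":[0.08,-0.18,0],"spin":0}
    - {"fingers":1,"delta_pos":[0.08,-0.18,0],"spin":0}
    - {"fingers":1,"delta_pos":[0.08,-0.18,0],"spin":0}
    - {"fingers":1,"delta_pos":[0.08,-0.18,0],"spin":0}
    - {"fingers":1,"delta_pos":[0.0866,-0.2164,0],"spin":0}

```text
time_s: 1.77
position: [479.4, -249.6, 275.8]
tool_rot: [[-0.95, 0.311, -0.0], [0.311, 0.95, 0.0], [0.001, 0.0, -1.0]]
ft_force: [0.8, 1.1, 0.5]
finger_gap: 85.3
```

Run:
```python
from h import *
st=read_state();print(st['position'],st['joint_positions'])
t=camera("top")[:,:,::-1];s=camera("side")[:,:,::-1]
cv2.imwrite("pics/t1.png",t);cv2.imwrite("pics/s1.png",s)
o=np.zeros((400,760,3),np.uint8)
o[:,:380]=t[0:400,260:640]; o[:,380:]=s[0:400,200:580]
cv2.imwrite("pics/c1.png",o)
```

```text
[ 479.37191382 -249.56992985  275.75234487] [-5.47831323e-01  2.64194758e-01  1.52089672e+00  1.29513170e-04
  1.35711340e+00 -1.80188831e+00]
```

View pics/c1.png

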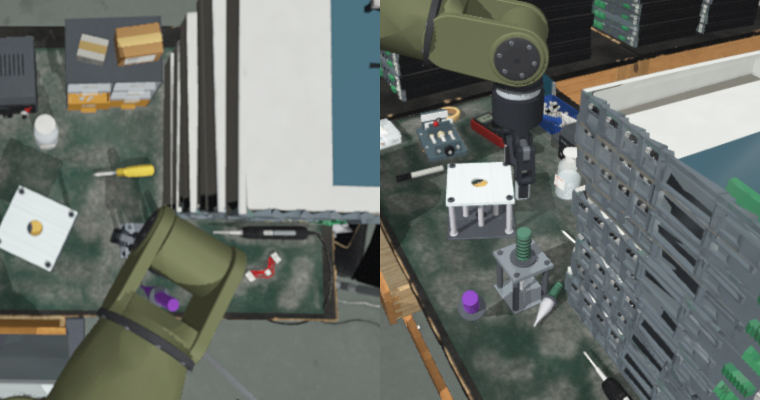

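play_rows:
  deltas:
    - {"fingers":1,"delta_pos":[0.0066,-0.0244,0],"spin":0}
    - {"fingers":1,"delta_pos":[0.0066,-0.0244,-0.02],"spin":0}
    - {"fingers":1,"delta_pos":[0.0066,-0.0244,-0.045],"spin":0}
    - {"fingers":1,"delta_pos":[0.0066,-0.0244,-0.065],"spin":0}
    - {"fingers":1,"delta_pos":[0.0066,-0.0244,-0.07],"spin":0}

```text
time_s: 2.28
position: [484.3, -271.1, 202.9]
tool_rot: [[-0.95, 0.311, -0.004], [0.311, 0.95, 0.003], [0.005, 0.001, -1.0]]
ft_force: [-0.4, 0.3, -1.1]
finger_gap: 85.5
```

Run:
```python
from h import *
st=read_state();print(st['position'])
t=camera("top")[:,:,::-1];s=camera("side")[:,:,::-1]
cv2.imwrite("pics/t2.png",t);cv2.imwrite("pics/s2.png",s)
crop(s,270,180,130,130,4,"s2c.png")
print(proj("side",st['position']))
```

```text
[ 484.29836453 -271.08444409  202.86691352]
(np.float64(342.14844635715593), np.float64(213.05547369155389))
```

View pics/s2c.png

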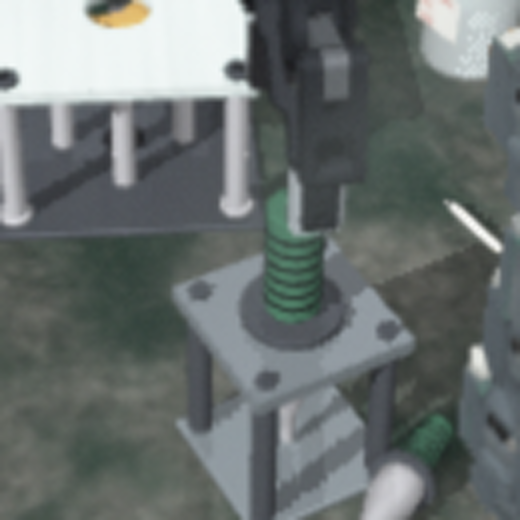

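play_rows:
  deltas:
    - {"fingers":1,"delta_pos":[0,0,-0.01],"spin":0}
    - {"fingers":1,"delta_pos":[0,0,-0.01],"spin":0}

```text
time_s: 2.55
position: [485.4, -271.8, 195.9]
tool_rot: [[-0.95, 0.311, -0.0], [0.311, 0.95, -0.0], [0.0, -0.0, -1.0]]
ft_force: [-0.2, 0.0, -0.0]
finger_gap: 85.1
```

play_rows:
  deltas:
    - {"fingers":1,"delta_pos":[0.0006,-0.0022,-0.01],"spin":0}
    - {"fingers":1,"delta_pos":[0.0006,-0.0022,-0.025],"spin":0}
    - {"fingers":1,"delta_pos":[0.0006,-0.0022,-0.04],"spin":0}
    - {"fingers":1,"delta_pos":[0.0006,-0.0022,-0.052],"spin":0}
    - {"fingers":1,"delta_pos":[0.0006,-0.0022,-0.056],"spin":0}

```text
time_s: 2.97
position: [485.5, -274.0, 138.4]
tool_rot: [[-0.95, 0.312, -0.002], [0.312, 0.95, 0.001], [0.002, 0.001, -1.0]]
ft_force: [-0.4, -0.8, -0.4]
finger_gap: 85.3
```

play_rows:
  deltas:
    - {"fingers":0.6,"delta_pos":[0,0,0],"spin":0}
    - {"fingers":0.4,"delta_pos":[0,0,0],"spin":0}
    - {"fingers":0.3,"delta_pos":[0,0,0],"spin":0}
    - {"fingers":0.2,"delta_pos":[0,0,0],"spin":0}
    - {"fingers":0.1,"delta_pos":[0,0,0],"spin":0}

```text
time_s: 3.38
position: [486.2, -274.3, 140.9]
tool_rot: [[-0.95, 0.311, 0.001], [0.311, 0.95, -0.001], [-0.001, -0.0, -1.0]]
ft_force: [-0.3, -0.7, 1.8]
finger_gap: 25.6
```

play_rows:
  deltas:
    - {"fingers":0,"delta_pos":[0,0,0],"spin":0}
    - {"fingers":0,"delta_pos":[0,0,0],"spin":0}
    - {"fingers":0,"delta_pos":[0,0,0],"spin":0}
    - {"fingers":0,"delta_pos":[0,0,0],"spin":0}
    - {"fingers":0,"delta_pos":[0,0,0],"spin":0}

```text
time_s: 3.8
position: [486.2, -274.3, 141.0]
tool_rot: [[-0.95, 0.311, 0.001], [0.311, 0.95, -0.001], [-0.001, -0.0, -1.0]]
ft_force: [-0.9, 1.0, 6.3]
finger_gap: 24.7
```

play_rows:
  deltas:
    - {"fingers":0,"delta_pos":[0,0,0.003],"spin":0}
    - {"fingers":0,"delta_pos":[0,0,0.01],"spin":0}
    - {"fingers":0,"delta_pos":[0,0,0.025],"spin":0}
    - {"fingers":0,"delta_pos":[0,0,0.045],"spin":0}
    - {"fingers":0,"delta_pos":[0,0,0.07],"spin":0}

```text
time_s: 4.22
position: [485.4, -273.9, 210.2]
tool_rot: [[-0.95, 0.312, -0.002], [0.312, 0.95, 0.002], [0.003, 0.001, -1.0]]
ft_force: [0.8, -1.0, -2.9]
finger_gap: 25.0
```

play_rows:
  deltas:
    - {"fingers":0,"delta_pos":[0,0,0.025],"spin":0}
    - {"fingers":0,"delta_pos":[0,0,0.04],"spin":0}
    - {"fingers":0,"delta_pos":[0,0,0.045],"spin":0}
    - {"fingers":0,"delta_pos":[0,0,0.045],"spin":0}
    - {"fingers":0,"delta_pos":[0,0,0.045],"spin":0}

```text
time_s: 4.63
position: [485.7, -274.0, 254.3]
tool_rot: [[-0.95, 0.312, -0.001], [0.312, 0.95, 0.001], [0.001, 0.0, -1.0]]
ft_force: [-0.3, 0.3, -3.4]
finger_gap: 24.7
```

Run:
```python
from h import *
st=read_state();print(st['position'],st['ft_force'],st['wrist_torque'],st['finger_gap'])
t=camera("top")[:,:,::-1];s=camera("side")[:,:,::-1]
cv2.imwrite("pics/t3.png",t);cv2.imwrite("pics/s3.png",s)
crop(s,270,130,150,150,4,"s3c.png")
```

```text
[ 485.72504999 -274.03414354  254.33885915] [-0.30491041  0.28272591 -3.37823336] [ 0.0045388   0.01974026 -0.00653246] 24.74651222287048
```

View pics/s3c.png

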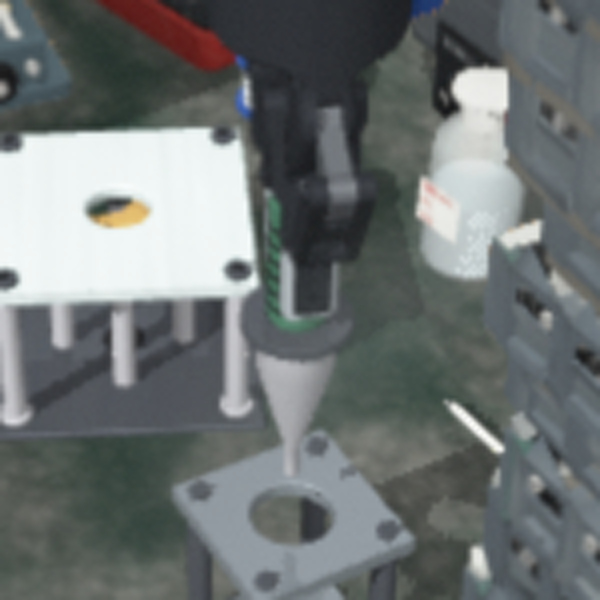

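Run:
```python
from h import *
print(proj("side",(485.7,-274,124)),atz("side",342.4,248.6,124),proj("side",(485.7,-274,210)))
```

```text
(np.float64(342.6071533021641), np.float64(247.43651920416073)) [ 483.94254736 -276.34306766  124.        ] (np.float64(343.85559227067085), np.float64(210.56076975871633))
```

play_rows:
  deltas:
    - {"fingers":0,"delta_pos":[0.004,0.03,0],"spin":0}
    - {"fingers":0,"delta_pos":[0.008,0.07,0],"spin":0}
    - {"fingers":0,"delta_pos":[0.013,0.11,0],"spin":0}
    - {"fingers":0,"delta_pos":[0.018,0.15,0],"spin":0}
    - {"fingers":0,"delta_pos":[0.023,0.185,0],"spin":0}

```text
time_s: 5.15
position: [508.6, -86.9, 254.3]
tool_rot: [[-0.95, 0.311, -0.002], [0.311, 0.95, 0.001], [0.002, 0.0, -1.0]]
ft_force: [1.2, 0.1, -3.2]
finger_gap: 24.8
```

play_rows:
  deltas:
    - {"fingers":0,"delta_pos":[0.003,0.025,0],"spin":0}
    - {"fingers":0,"delta_pos":[0.005,0.045,0],"spin":0}
    - {"fingers":0,"delta_pos":[0.0065,0.061,0],"spin":0}
    - {"fingers":0,"delta_pos":[0.0065,0.0635,0],"spin":0}
    - {"fingers":0,"delta_pos":[0.0065,0.0635,0],"spin":0}

```text
time_s: 5.57
position: [515.3, -25.1, 254.5]
tool_rot: [[-0.951, 0.31, -0.001], [0.31, 0.951, 0.0], [0.001, -0.0, -1.0]]
ft_force: [0.2, -1.0, -3.2]
finger_gap: 24.5
```

Run:
```python
from h import *
t=camera("top")[:,:,::-1];s=camera("side")[:,:,::-1]
st=read_state();print(st['position'],st['ft_force'],st['wrist_torque'],st['finger_gap'])
cv2.imwrite("pics/t4.png",t);cv2.imwrite("pics/s4.png",s)
crop(s,235,100,110,110,7,"s4c.png");
```

```text
[515.36317825 -26.32788718 254.74002394] [-1.15509985  0.8908997  -3.70965777] [-0.01053314  0.00801182 -0.01886033] 24.851814367231906
```

View pics/s4c.png

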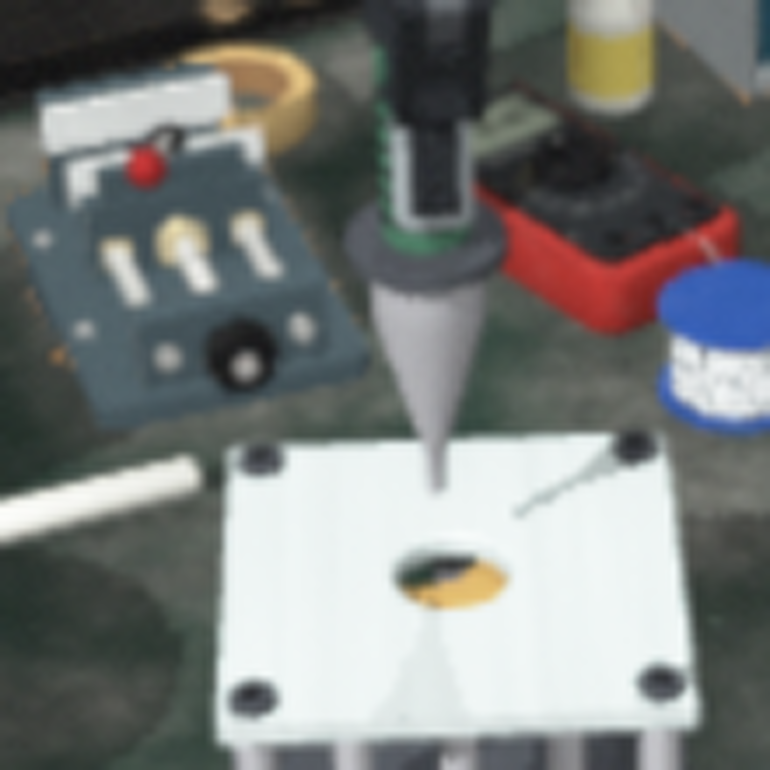

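View pics/t4.png

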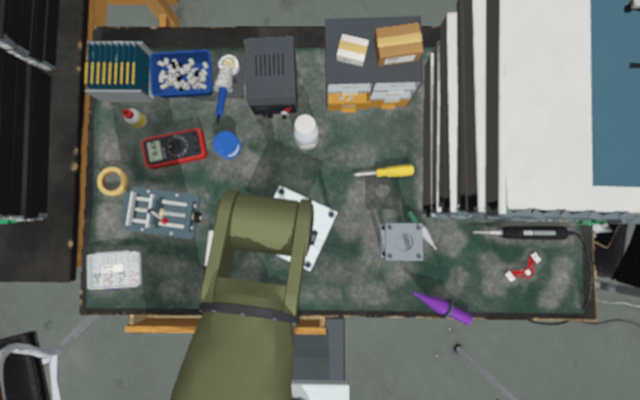

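Run:
```python
from h import *
print(proj("side",(515.3,-26.3,124.7)),"seen 297.1 169.6", atz("side",297.1,169.6,124.7))
t3=cv2.imread("pics/t3.png");t4=cv2.imread("pics/t4.png")
o=np.hstack([cv2.resize(t[275:340,400:500],None,fx=4,fy=4) for t in (t3,t4)]);s3=cv2.imread("pics/s4.png")
o2=cv2.resize(s3[240:340,240:440],(800,400)); cv2.imwrite("pics/pur.png",np.vstack([o,o2])[:600])
```

```text
(np.float64(297.00647591139705), np.float64(169.7224779269872)) seen 297.1 169.6 [515.66827021 -25.99292656 124.7       ]
```

View pics/pur.png

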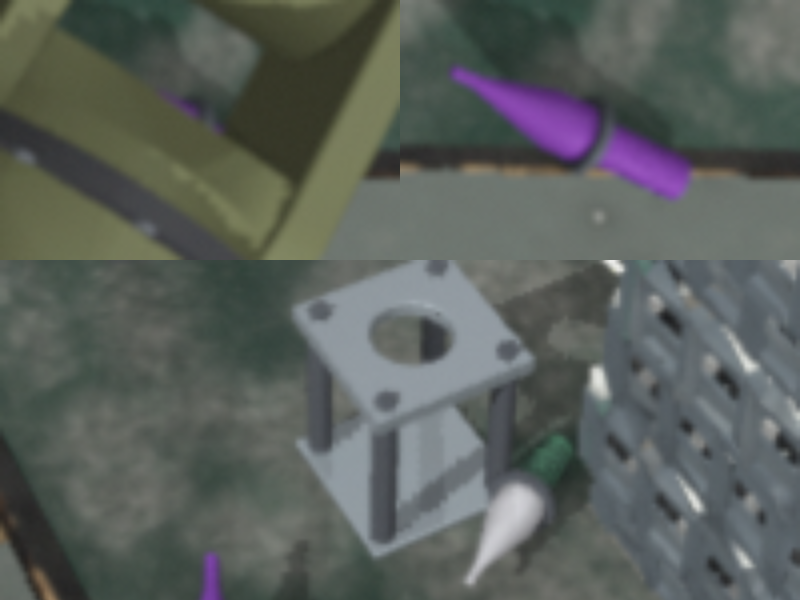

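play_rows:
  deltas:
    - {"fingers":0,"delta_pos":[-0.0005,0.0005,-0.006],"spin":0}
    - {"fingers":0,"delta_pos":[-0.0005,0.0005,-0.012],"spin":0}
    - {"fingers":0,"delta_pos":[-0.0005,0.0005,-0.016],"spin":0}
    - {"fingers":0,"delta_pos":[-0.0005,0.0005,-0.019],"spin":0}
    - {"fingers":0,"delta_pos":[-0.0005,0.0005,-0.02],"spin":0}

```text
time_s: 6.08
position: [514.8, -25.4, 234.5]
tool_rot: [[-0.95, 0.312, -0.001], [0.312, 0.95, 0.0], [0.001, -0.0, -1.0]]
ft_force: [0.3, -0.1, -2.6]
finger_gap: 24.4
```

Run:
```python
from h import *
s=camera("side")[:,:,::-1];t=camera("top")[:,:,::-1]
st=read_state();print(st['position'],st['ft_force'],st['wrist_torque'],st['finger_gap'])
cv2.imwrite("pics/s5.png",s);cv2.imwrite("pics/t5.png",t)
crop(s,260,120,80,80,7,"s5c.png");
t4=cv2.imread("pics/t4.png")
a=lambda t:(lambda m:[m.mean(1).round(2),m.shape[1]])(np.array(np.nonzero((t[:,:,0].astype(int)-t[:,:,1]>60)&(t[:,:,2].astype(int)-t[:,:,1]>30))))
print(a(t4[270:340,400:500]),a(t[270:340,400:500]))
```

```text
[514.95460162 -25.32788942 235.03653692] [-0.633381    0.4903918  -2.91763562] [-0.00811277  0.04895263 -0.09233914] 24.824199623720457
[array([38.07, 44.69]), 552] [array([38.1 , 44.74]), 549]
```

View pics/s5c.png

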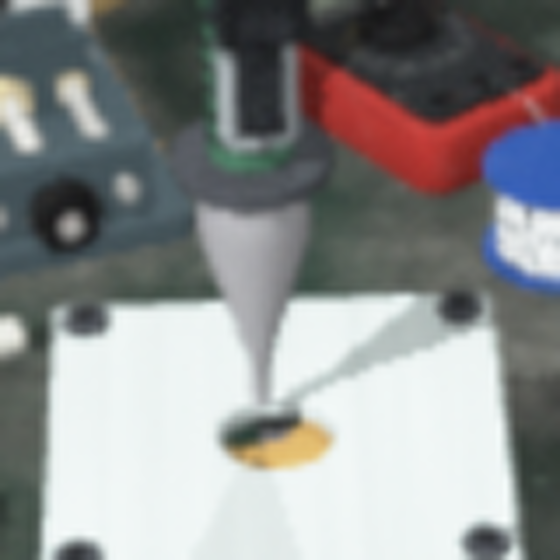

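Run:
```python
from h import *
s=cv2.imread("pics/s5.png")
for z in (104.6,100,92.5,86): 
    p=np.array(proj("side",(514.8,-25.4,z))); print(z,p,((p-[260,120])*7).round())
im=cv2.resize(s[165:195,280:320],None,fx=18,fy=18,interpolation=cv2.INTER_CUBIC)
for z in (100,92.5):
  for r,c in ((3,(0,0,255)),):
    P=np.array([proj("side",(514.8+r*np.cos(a),-25.4+r*np.sin(a),z)) for a in np.linspace(0,6.28,40)])
    cv2.polylines(im,[((P-[280,165]+.5)*18).astype(int)],1,(0,0,255) if z>95 else (0,255,0))
P=np.array([proj("side",(513.7+18*np.cos(a),-37.2+18*np.sin(a),100)) for a in np.linspace(0,6.28,60)])
cv2.polylines(im,[((P-[280,165]+.5)*18).astype(int)],1,(255,0,0))
cv2.imwrite("pics/s5d.png",im)
```

```text
104.6 [296.92880372 177.11022567] [259. 400.]
100 [297.00038026 178.81185249] [259. 412.]
92.5 [297.11649467 181.56711378] [260. 431.]
86 [297.21654062 183.93597242] [261. 448.]
```

View pics/s5d.png

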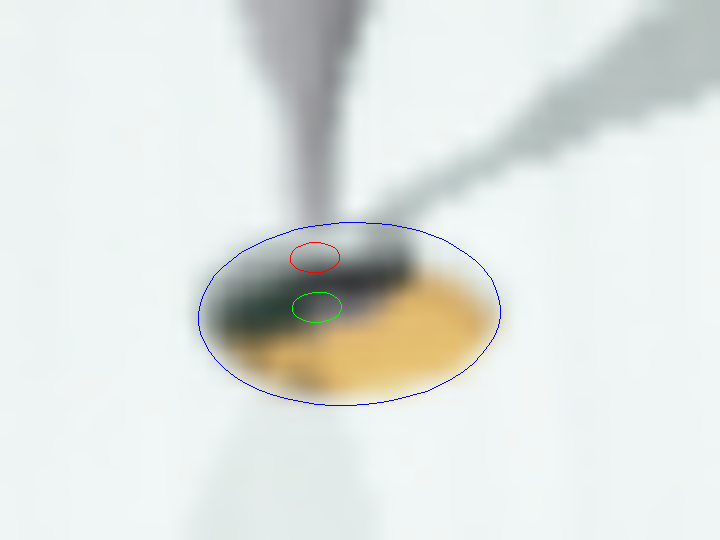

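play_rows:
  deltas:
    - {"fingers":0,"delta_pos":[0,0.001,-0.002],"spin":0}
    - {"fingers":0,"delta_pos":[0,0.001,-0.004],"spin":0}
    - {"fingers":0,"delta_pos":[0,0.001,-0.006],"spin":0}
    - {"fingers":0,"delta_pos":[0,0.001,-0.008],"spin":0}
    - {"fingers":0,"delta_pos":[0,0.001,-0.0085],"spin":0}

```text
time_s: 6.6
position: [514.9, -24.2, 226.4]
tool_rot: [[-0.95, 0.311, -0.0], [0.311, 0.95, 0.0], [0.0, -0.0, -1.0]]
ft_force: [0.2, -0.7, -3.1]
finger_gap: 24.7
```

play_rows:
  deltas:
    - {"fingers":0,"delta_pos":[0,0,-0.001],"spin":0}
    - {"fingers":0,"delta_pos":[0,0,-0.0022],"spin":0}
    - {"fingers":0,"delta_pos":[0,0,-0.0035],"spin":0}
    - {"fingers":0,"delta_pos":[0,0,-0.005],"spin":0}

```text
time_s: 6.93
position: [515.0, -24.2, 221.7]
tool_rot: [[-0.95, 0.312, 0.0], [0.312, 0.95, -0.0], [-0.0, 0.0, -1.0]]
ft_force: [-0.6, 0.0, -3.9]
finger_gap: 24.5
```

play_rows:
  deltas:
    - {"fingers":0,"delta_pos":[0,0,-0.0012],"spin":0}
    - {"fingers":0,"delta_pos":[0,0,-0.0025],"spin":0}
    - {"fingers":0,"delta_pos":[0,0,-0.0038],"spin":0}
    - {"fingers":0,"delta_pos":[0,0,-0.005],"spin":0}

```text
time_s: 7.27
position: [515.0, -24.2, 216.6]
tool_rot: [[-0.95, 0.312, -0.0], [0.312, 0.95, 0.0], [0.0, 0.0, -1.0]]
ft_force: [-0.1, 0.1, -3.6]
finger_gap: 24.9
```

play_rows:
  deltas:
    - {"fingers":0,"delta_pos":[0,0,-0.0015],"spin":0}
    - {"fingers":0,"delta_pos":[0,0,-0.003],"spin":0}
    - {"fingers":0,"delta_pos":[0,0,-0.0045],"spin":0}
    - {"fingers":0,"delta_pos":[0,0,-0.006],"spin":0}

```text
time_s: 7.6
position: [515.0, -24.2, 210.6]
tool_rot: [[-0.95, 0.312, 0.0], [0.312, 0.95, -0.0], [-0.0, -0.0, -1.0]]
ft_force: [-0.2, -0.5, -3.3]
finger_gap: 24.6
```

play_rows:
  deltas:
    - {"fingers":0,"delta_pos":[0,-0.001,-0.0005],"spin":0}
    - {"fingers":0,"delta_pos":[0,-0.002,-0.001],"spin":0}
    - {"fingers":0,"delta_pos":[0,-0.003,-0.0015],"spin":0}
    - {"fingers":0,"delta_pos":[0,-0.004,-0.002],"spin":0}

```text
time_s: 7.93
position: [515.1, -28.0, 208.9]
tool_rot: [[-0.95, 0.312, 0.0], [0.312, 0.95, 0.001], [-0.0, 0.001, -1.0]]
ft_force: [0.8, 4.8, -0.7]
finger_gap: 24.6
```

play_rows:
  deltas:
    - {"fingers":0,"delta_pos":[0,-0.001,-0.001],"spin":0}
    - {"fingers":0,"delta_pos":[-0.0002,-0.002,-0.002],"spin":0}
    - {"fingers":0,"delta_pos":[-0.0004,-0.003,-0.003],"spin":0}
    - {"fingers":0,"delta_pos":[-0.0006,-0.004,-0.004],"spin":0}

```text
time_s: 8.27
position: [514.8, -31.5, 205.4]
tool_rot: [[-0.95, 0.312, 0.002], [0.312, 0.95, 0.002], [-0.001, 0.002, -1.0]]
ft_force: [-0.1, 8.3, -0.1]
finger_gap: 24.8
```

play_rows:
  deltas:
    - {"fingers":0,"delta_pos":[-0.0002,-0.001,-0.001],"spin":0}
    - {"fingers":0,"delta_pos":[-0.0004,-0.002,-0.002],"spin":0}
    - {"fingers":0,"delta_pos":[-0.0006,-0.003,-0.003],"spin":0}
    - {"fingers":0,"delta_pos":[-0.0008,-0.004,-0.004],"spin":0}
    - {"fingers":0,"delta_pos":[-0.001,-0.0052,-0.005],"spin":0}

```text
time_s: 8.68
position: [514.0, -36.7, 200.7]
tool_rot: [[-0.95, 0.311, 0.002], [0.311, 0.95, 0.002], [-0.002, 0.002, -1.0]]
ft_force: [0.8, 8.2, 5.0]
finger_gap: 24.7
```

play_rows:
  deltas:
    - {"fingers":0,"delta_pos":[0,0,-0.0015],"spin":0}
    - {"fingers":0,"delta_pos":[0,0,-0.003],"spin":0}
    - {"fingers":0,"delta_pos":[0,0,-0.0045],"spin":0}
    - {"fingers":0,"delta_pos":[0,0,-0.006],"spin":0}
    - {"fingers":0,"delta_pos":[0,0,-0.0075],"spin":0}

```text
time_s: 9.1
position: [513.9, -36.7, 193.1]
tool_rot: [[-0.95, 0.311, 0.002], [0.311, 0.95, 0.002], [-0.001, 0.002, -1.0]]
ft_force: [1.2, 8.2, 4.9]
finger_gap: 24.8
```

Run:
```python
from h import *
st=read_state();print(st['position'],st['ft_force'],st['wrist_torque'],st['tool_rot'][:,2])
s=camera("side")[:,:,::-1]
cv2.imwrite("pics/s6.png",s)
crop(s,260,120,80,80,7,"s6c.png");
```

```text
[513.91508808 -36.6576572  193.09369463] [1.21191447 8.1582375  4.9137347 ] [ 1.99642914 -0.04937789  0.02378646] [ 0.00203978  0.00158791 -0.99999666]
```

View pics/s6c.png

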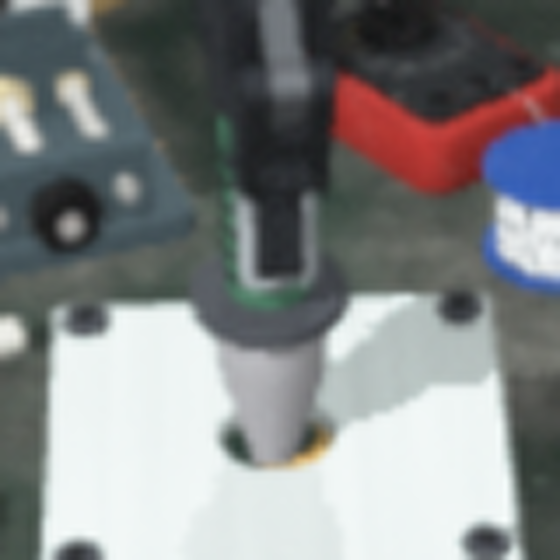

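play_rows:
  deltas:
    - {"fingers":0,"delta_pos":[0,0,-0.0015],"spin":0}
    - {"fingers":0,"delta_pos":[0,0,-0.003],"spin":0}
    - {"fingers":0,"delta_pos":[0,0,-0.0045],"spin":0}
    - {"fingers":0,"delta_pos":[0,0,-0.006],"spin":0}
    - {"fingers":0,"delta_pos":[0,0,-0.0075],"spin":0}

```text
time_s: 9.57
position: [513.9, -36.7, 185.6]
tool_rot: [[-0.95, 0.311, 0.002], [0.311, 0.95, 0.001], [-0.001, 0.002, -1.0]]
ft_force: [0.1, 7.8, 5.1]
finger_gap: 24.5
```

play_rows:
  deltas:
    - {"fingers":0,"delta_pos":[0,0,-0.0015],"spin":0}
    - {"fingers":0,"delta_pos":[0,0,-0.003],"spin":0}
    - {"fingers":0,"delta_pos":[0,0,-0.0045],"spin":0}
    - {"fingers":0,"delta_pos":[0,0,-0.006],"spin":0}
    - {"fingers":0,"delta_pos":[0,0,-0.0075],"spin":0}

```text
time_s: 9.98
position: [514.0, -36.7, 178.1]
tool_rot: [[-0.95, 0.311, 0.002], [0.311, 0.95, 0.001], [-0.002, 0.002, -1.0]]
ft_force: [0.3, 7.5, 4.4]
finger_gap: 24.9
```

play_rows:
  deltas:
    - {"fingers":0,"delta_pos":[0,0,-0.0015],"spin":0}
    - {"fingers":0,"delta_pos":[0,0,-0.003],"spin":0}
    - {"fingers":0,"delta_pos":[0,0,-0.0045],"spin":0}
    - {"fingers":0,"delta_pos":[0,0,-0.006],"spin":0}

```text
time_s: 10.32
position: [514.0, -36.7, 172.1]
tool_rot: [[-0.95, 0.311, 0.002], [0.311, 0.95, 0.001], [-0.002, 0.002, -1.0]]
ft_force: [1.5, 9.2, 4.5]
finger_gap: 24.9
```

play_rows:
  deltas:
    - {"fingers":0,"delta_pos":[0,0,-0.001],"spin":0}
    - {"fingers":0,"delta_pos":[0,0,-0.002],"spin":0}
    - {"fingers":0,"delta_pos":[0,0,-0.003],"spin":0}
    - {"fingers":0,"delta_pos":[0,0,-0.004],"spin":0}

```text
time_s: 10.65
position: [514.1, -36.7, 168.2]
tool_rot: [[-0.95, 0.311, 0.002], [0.311, 0.95, 0.001], [-0.002, 0.002, -1.0]]
ft_force: [-0.0, 7.1, 5.0]
finger_gap: 24.3
```

Run:
```python
from h import *
st=read_state();print(st['position'],st['ft_force'],st['wrist_torque'],st['tool_rot'][:,2])
s=camera("side")[:,:,::-1]
cv2.imwrite("pics/s7.png",s)
crop(s,275,150,50,50,12,"s7c.png");
```

```text
[514.05155619 -36.74259066 168.17332805] [-0.02331168  7.11963534  5.00951453] [ 1.74797023 -0.21014474 -0.02146247] [ 0.00234173  0.00121513 -0.99999652]
```

View pics/s7c.png

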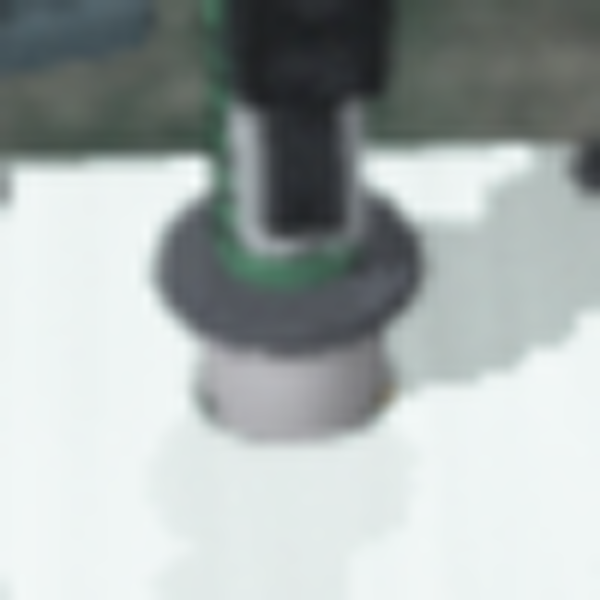

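play_rows:
  deltas:
    - {"fingers":0,"delta_pos":[0,0,-0.001],"spin":0}
    - {"fingers":0,"delta_pos":[0,0,-0.002],"spin":0}
    - {"fingers":0,"delta_pos":[0,0,-0.003],"spin":0}

```text
time_s: 10.95
position: [514.1, -36.8, 165.2]
tool_rot: [[-0.95, 0.311, 0.002], [0.311, 0.95, 0.001], [-0.002, 0.002, -1.0]]
ft_force: [1.1, 8.3, 6.0]
finger_gap: 24.9
```

play_rows:
  deltas:
    - {"fingers":0,"delta_pos":[0,0,-0.001],"spin":0}
    - {"fingers":0,"delta_pos":[0,0,-0.002],"spin":0}
    - {"fingers":0,"delta_pos":[0,0,-0.003],"spin":0}

```text
time_s: 11.2
position: [514.2, -36.8, 162.2]
tool_rot: [[-0.95, 0.311, 0.003], [0.311, 0.95, 0.001], [-0.002, 0.002, -1.0]]
ft_force: [0.7, 7.8, 4.7]
finger_gap: 24.7
```

play_rows:
  deltas:
    - {"fingers":0,"delta_pos":[0,0,-0.001],"spin":0}
    - {"fingers":0,"delta_pos":[0,0,-0.002],"spin":0}
    - {"fingers":0,"delta_pos":[0,0,-0.003],"spin":0}
    - {"fingers":0,"delta_pos":[0,0,-0.004],"spin":0}

```text
time_s: 11.53
position: [514.2, -36.8, 158.3]
tool_rot: [[-0.95, 0.311, 0.003], [0.311, 0.95, 0.001], [-0.002, 0.002, -1.0]]
ft_force: [1.6, 8.6, 5.3]
finger_gap: 24.6
```

play_rows:
  deltas:
    - {"fingers":0,"delta_pos":[0,0,-0.001],"spin":0}
    - {"fingers":0,"delta_pos":[0,0,-0.002],"spin":0}
    - {"fingers":0,"delta_pos":[0,0,-0.003],"spin":0}

```text
time_s: 11.78
position: [514.1, -36.8, 155.0]
tool_rot: [[-0.95, 0.311, 0.002], [0.311, 0.95, 0.001], [-0.002, 0.002, -1.0]]
ft_force: [3.1, 8.0, 1.5]
finger_gap: 25.0
```

Smooth; the shank is in both holes. Continuing until collar contact, expected near TCP z ≈ 144.

play_rows:
  deltas:
    - {"fingers":0,"delta_pos":[0,0,-0.001],"spin":0}
    - {"fingers":0,"delta_pos":[0,0,-0.002],"spin":0}
    - {"fingers":0,"delta_pos":[0,0,-0.003],"spin":0}
    - {"fingers":0,"delta_pos":[0,0,-0.004],"spin":0}

```text
time_s: 12.12
position: [514.1, -36.7, 150.9]
tool_rot: [[-0.95, 0.311, 0.002], [0.311, 0.95, 0.001], [-0.002, 0.002, -1.0]]
ft_force: [3.4, 7.7, 2.6]
finger_gap: 24.8
```

play_rows:
  deltas:
    - {"fingers":0,"delta_pos":[0,0,-0.001],"spin":0}
    - {"fingers":0,"delta_pos":[0,0,-0.002],"spin":0}
    - {"fingers":0,"delta_pos":[0,0,-0.003],"spin":0}

```text
time_s: 12.37
position: [514.2, -36.8, 148.0]
tool_rot: [[-0.95, 0.311, 0.002], [0.311, 0.95, 0.001], [-0.002, 0.002, -1.0]]
ft_force: [2.1, 8.0, 1.9]
finger_gap: 24.6
```

play_rows:
  deltas:
    - {"fingers":0,"delta_pos":[0,0,-0.0007],"spin":0}
    - {"fingers":0,"delta_pos":[0,0,-0.0015],"spin":0}

```text
time_s: 12.53
position: [514.2, -36.8, 146.5]
tool_rot: [[-0.95, 0.311, 0.003], [0.311, 0.95, 0.001], [-0.002, 0.002, -1.0]]
ft_force: [3.2, 8.4, 3.3]
finger_gap: 24.7
```

play_rows:
  deltas:
    - {"fingers":0,"delta_pos":[0,0,-0.0005],"spin":0}
    - {"fingers":0,"delta_pos":[0,0,-0.001],"spin":0}

```text
time_s: 12.7
position: [514.2, -36.8, 145.5]
tool_rot: [[-0.95, 0.311, 0.003], [0.311, 0.95, 0.001], [-0.002, 0.002, -1.0]]
ft_force: [3.0, 8.2, 2.2]
finger_gap: 24.7
```

play_rows:
  deltas:
    - {"fingers":0,"delta_pos":[0,0,-0.0005],"spin":0}
    - {"fingers":0,"delta_pos":[0,0,-0.001],"spin":0}

```text
time_s: 12.87
position: [514.2, -36.8, 144.5]
tool_rot: [[-0.95, 0.311, 0.003], [0.311, 0.95, 0.001], [-0.002, 0.002, -1.0]]
ft_force: [2.9, 9.1, 2.4]
finger_gap: 24.8
```

play_rows:
  deltas:
    - {"fingers":0,"delta_pos":[0,0,-0.0005],"spin":0}
    - {"fingers":0,"delta_pos":[0,0,-0.0005],"spin":0}

```text
time_s: 13.03
position: [514.2, -36.8, 144.1]
tool_rot: [[-0.95, 0.311, 0.003], [0.311, 0.95, 0.001], [-0.002, 0.002, -1.0]]
ft_force: [3.0, 8.5, 3.7]
finger_gap: 24.7
```

play_rows:
  deltas:
    - {"fingers":0,"delta_pos":[0,0,-0.0005],"spin":0}
    - {"fingers":0,"delta_pos":[0,0,-0.0005],"spin":0}

```text
time_s: 13.2
position: [514.3, -36.7, 144.1]
tool_rot: [[-0.95, 0.311, 0.003], [0.311, 0.95, 0.001], [-0.003, 0.002, -1.0]]
ft_force: [0.3, 8.3, 8.5]
finger_gap: 24.7
```

play_rows:
  deltas:
    - {"fingers":0,"delta_pos":[0,0,-0.0005],"spin":0}
    - {"fingers":0,"delta_pos":[0,0,-0.0005],"spin":0}

```text
time_s: 13.37
position: [514.4, -36.7, 144.0]
tool_rot: [[-0.95, 0.311, 0.003], [0.311, 0.95, 0.001], [-0.003, 0.002, -1.0]]
ft_force: [-1.6, 9.7, 14.2]
finger_gap: 24.5
```

Run:
```python
from h import *
st=read_state();print(st['position'],st['ft_force'],st['wrist_torque'],st['tool_rot'][:,2])
s=camera("side")[:,:,::-1]
cv2.imwrite("pics/s8.png",s)
crop(s,260,130,80,80,7,"s8c.png");
```

```text
[514.38887285 -36.70576127 144.02942446] [-1.63432817  9.73727831 14.18255636] [ 1.64790694  0.33910913 -0.08858478] [ 3.39092143e-03  9.59297846e-04 -9.99993791e-01]
```

View pics/s8c.png

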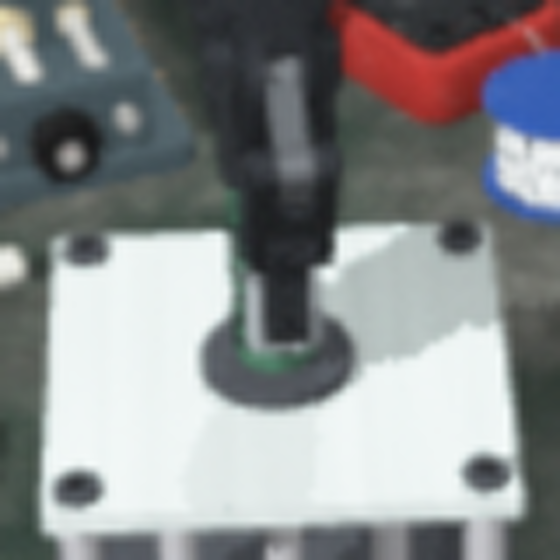

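play_rows:
  deltas:
    - {"fingers":0,"delta_pos":[0,0,0.001],"spin":0}
    - {"fingers":0.35,"delta_pos":[0,0,0.001],"spin":0}
    - {"fingers":0.45,"delta_pos":[0,0,0.001],"spin":0}
    - {"fingers":0.6,"delta_pos":[0,0,0.001],"spin":0}
    - {"fingers":0.8,"delta_pos":[0,0,0.001],"spin":0}

```text
time_s: 13.83
position: [513.4, -37.6, 143.3]
tool_rot: [[-0.95, 0.312, -0.0], [0.312, 0.95, -0.0], [-0.0, -0.0, -1.0]]
ft_force: [-1.3, -0.9, -0.2]
finger_gap: 61.6
```

play_rows:
  deltas:
    - {"fingers":0.85,"delta_pos":[0,0,0],"spin":0}
    - {"fingers":0.85,"delta_pos":[0,0,0.01],"spin":0}
    - {"fingers":0.85,"delta_pos":[0,0,0.03],"spin":0}
    - {"fingers":0.85,"delta_pos":[0,0,0.06],"spin":0}
    - {"fingers":0.85,"delta_pos":[0,0,0.09],"spin":0}

```text
time_s: 14.25
position: [513.0, -37.4, 234.8]
tool_rot: [[-0.95, 0.312, -0.001], [0.312, 0.95, 0.0], [0.001, -0.0, -1.0]]
ft_force: [0.4, -0.4, 0.4]
finger_gap: 72.5
```

Run:
```python
from h import *
st=read_state();print(st['position'],st['ft_force'],st['finger_gap'])
s=camera("side")[:,:,::-1]
cv2.imwrite("pics/s9.png",s)
crop(s,260,130,80,80,7,"s9c.png");
```

```text
[513.02697929 -37.41942888 234.75717726] [ 0.35279108 -0.39493228  0.40110422] 72.46818790823812
```

View pics/s9c.png

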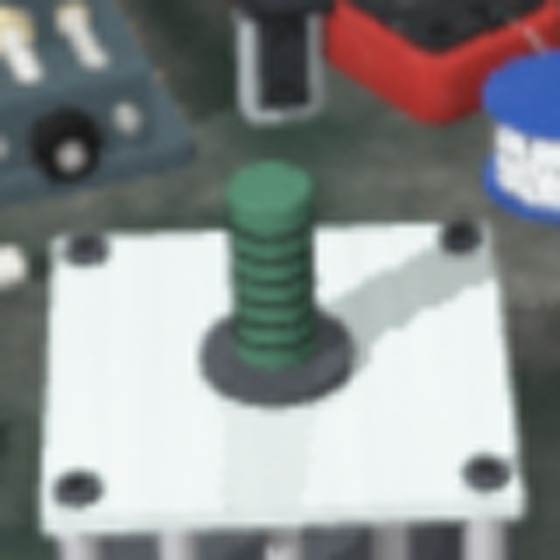

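play_rows:
  deltas:
    - {"fingers":0.85,"delta_pos":[0,0.02,0.03],"spin":0}
    - {"fingers":0.85,"delta_pos":[-0.0,0.05,0.03],"spin":0}
    - {"fingers":0.85,"delta_pos":[-0.02,0.08,0.03],"spin":0}
    - {"fingers":0.85,"delta_pos":[-0.04,0.11,0.03],"spin":0}
    - {"fingers":0.85,"delta_pos":[-0.05,0.14,0.03],"spin":0}

```text
time_s: 14.72
position: [461.7, 103.6, 263.9]
tool_rot: [[-0.95, 0.312, 0.0], [0.312, 0.95, 0.0], [-0.0, 0.0, -1.0]]
ft_force: [1.2, -0.4, 0.2]
finger_gap: 72.7
```

play_rows:
  deltas:
    - {"fingers":0.85,"delta_pos":[-0.02,0.03,0],"spin":0}
    - {"fingers":0.85,"delta_pos":[-0.03,0.05,0],"spin":0}
    - {"fingers":0.85,"delta_pos":[-0.03,0.06,0],"spin":0}
    - {"fingers":0.85,"delta_pos":[-0.03,0.06,0],"spin":0}
    - {"fingers":0.85,"delta_pos":[-0.03,0.06,0],"spin":0}

```text
time_s: 15.13
position: [433.8, 162.4, 263.6]
tool_rot: [[-0.95, 0.311, 0.0], [0.311, 0.95, -0.0], [-0.0, 0.0, -1.0]]
ft_force: [0.4, -0.3, -0.1]
finger_gap: 72.4
```

Run:
```python
from h import *
s=camera("side")[:,:,::-1];t=camera("top")[:,:,::-1]
st=read_state();print(st['time_s'],st['position'],abs(st['qd']).max())
cv2.imwrite("pics/s10.png",s);cv2.imwrite("pics/t10.png",t)
crop(s,270,145,60,60,10,"s10c.png")
for z in(106,166): print(proj("side",(513.7,-37.2,z)),proj("top",(513.7,-37.2,z)))
```

```text
15.2333 [433.95467673 161.73276151 263.31209917] 0.004046802742157164
(np.float64(298.82669068660704), np.float64(179.64978923390385)) (np.float64(294.43571744452544), np.float64(227.13816828813083))
(np.float64(297.9245803135891), np.float64(156.48549988916298)) (np.float64(292.3087344181037), np.float64(226.8638377891471))
```

View pics/t10.png

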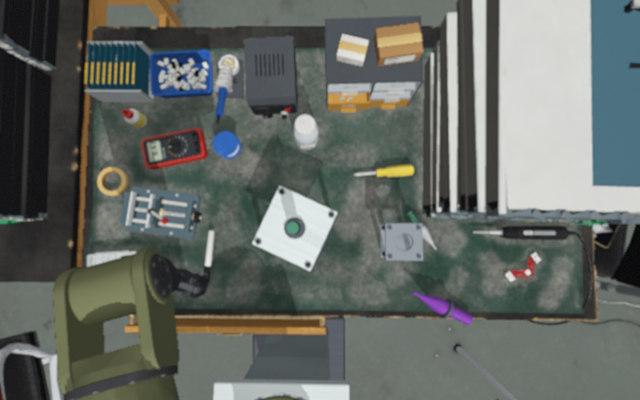

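View pics/s10c.png

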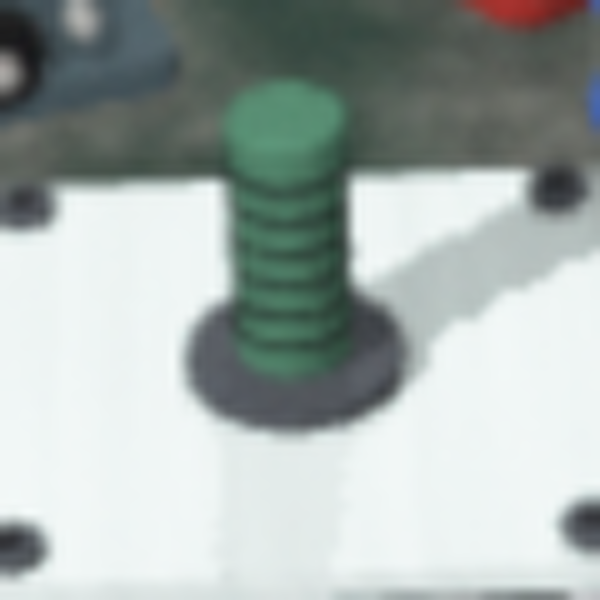

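```bash
python3 -c "
from rig import *
print(sign_off())"
```

```text
the job is handed in; nothing more can be done
None
```

The drift is standing in both holes with its collar on the plate, and I handed the job in. The sign-off gives no verdict.

- **Insertion:** I took the large green drift from its rest and lowered its nose into the gap left between the plate hole and the slipped flange hole. I then pulled it sideways to the hole centre, which dragged the flange along at about 8 N. From there I eased it down until the collar stopped on the plate, with about 18 N of contact. No force reading came near the 60 N limit, but force was only read at the end of each move call.
- **Final position:** After release, the side view showed the drift upright. The handle top was within 1 pixel of where a seated, centred drift should appear. The collar height, from the gripper height at contact, matches seating on the plate (100 mm) to within calibration accuracy.
- **Bystanders:** Comparing the first and last top views by eye, the bottle, reel, marker and screwdriver look unmoved. The open gripper ended well clear of everything, at about 263 mm height.
- **Unplanned:** The purple and the small green drift tipped over early on, during the first approach, without my having touched them as far as the pictures and forces show. The purple one lies at the front edge with its handle overhanging. It had stopped moving and was still on the desk at the last look.

The job took about 15 s of the 45 s allowed.

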